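# Roll the thumbwheel to set the board rail to the gauge mark

## Robot

A 6-joint arm with a two-finger parallel gripper is mounted at the origin on the work surface. World frame = base frame: x ahead of the robot, y to its left, z up, the work surface at z = 0. Lengths are in m, angles in degrees, forces in N, time in s.
With the tool pointing down it reaches from about 0.325 to 0.775 m from the base axis. Payload 5.5 kg.
Tool frame: the origin (TCP) lies midway between the tips of the shut fingers; the grasp point (between the pads) lies 19 mm behind it (arm.hold_point_z is the distance from the TCP to the grasp point, in m); z points along the fingers, y is the line along which they close (so a half turn about z gives the same grasp; the last joint's range is limited). The gripper opens to 85 mm and grips with 20 to 120 N. Pads are 22 mm wide; open, the fingers measure 114 mm over their backs; the gripper's body (76 mm by 85 mm) begins 54 mm behind the grasp point. The pads swing forward as they close: fully open they stand 13 mm farther back than shut.
Start: joints at [63.157, 5.22, 70.514, -0, 104.267, -3.249], TCP at [0.24, 0.55, 0.231] pointing down, gripper open.
Joint ranges: [-164.24, 164.24], [-49.07, 125.15], [9.68, 141.18], [-86.29, 266.29], [3.28, 154.24], [-151.56, 151.56]. Speed limits (degrees/s): [147.25, 147.25, 172.46, 180, 180, 180].

## Interface

Orientations are given as a 3x3 rotation matrix whose columns are the frame's x, y, z axes.
In Python, from workcell import arm gives the robot as it stands. The module is installed in compiled form; this text tells all that it offers.
- The arm moves only by the shell command python3 -m inch 'ROWS' [OPENING] [FORCE]. ROWS is JSON, a list that holds one entry, the list of rows, each a list of 4 numbers: the shift along the tool's x, y, z in m, then the turn about the tool's z in rad. A call has 1 to 8 rows; each row shifts and turns the commanded pose from where the row before left it, along the tool's axes as they then stand; what a row does not reach is not made up. A row lasts 1/8 s, in which the tool goes at most 62.5 mm and 10.7 degrees, less where a joint would pass 70% of its speed; a pose out of reach is approached as far as the arm can. A call with a gripper value outside its range is refused whole. OPENING is the opening in per cent of the stroke, from 0 (shut) to 100 (fully open), set as the call begins (- or left out, the last holds). The fingers move at their own pace and stop on an object; FORCE is the grip in N (left out, the last holds). Time passes only in rows, so rows that do not move let the fingers close. It gives the time, the measured TCP pose, the force, the opening and the grip force at its end, in the units of the state.
- arm.state(): the state, without advancing time (a new reading comes with each control period).
- arm.capture(name): name is "scene" or "top" or "wrist"; returns a dict with "color" (400x640x3 uint8, red, green, blue), "z_map" (400x640 float32, m along the optical axis (not along the pixel's ray), 0 where there is no reading), "camera_matrix" (3x3 intrinsics, pixels), "dist_coeffs" ([k1, k2, p1, p2, k3] as OpenCV has them; the pictures are not rectified), "extrinsics" (4x4, takes a point from camera to world coordinates). Camera axes: x right, y down, z forward; pixel columns grow to the right and rows downward; lengths in m; the calibration is good to about 2 mm. A picture is of the moment at which its call begins.
- arm.close_job(): hands the job in; it is judged then, once.
The state is a dict: "clock": time; "joint_pos": joint angles; "qd": joint speeds; "joint_torque": joint torques, N m; "ee_pos": TCP position; "tool_rot": TCP orientation; "contact_force": force on the tool from outside, world axes, zero at the start; "torque": the same for the moment, N m; "opening": opening from 0.0 (shut) to 1.0 (fully open); "grasp_force": force on a finger pad.
Only numpy, scipy, OpenCV 4.12 (cv2) and the standard library are available. Lean on these libraries where they do the work, as an engineer would, in place of code of your own. Each camera call takes 0.05 s, during which the arm holds its last target. There are 200 camera calls.

## Task

Set the width of the board-holding fixture for the next batch: lay a fingertip on top of the knurled thumbwheel and roll it, stroke after stroke, until the sliding rail has closed in and its pointer stands on the black gauge mark. Move the rail by the wheel alone, do not touch the rail itself, do not pick up or shift the parts and tools lying about, and finish with the hand clear of everything.

Things in the scene. Friction and masses are not known exactly. Their poses are not given: they have to be found in the camera images.
- fixture: The board fixture, fixed on the table: aluminium base plate 260 (x) by 360 (y) by 12 mm, origin at the centre of its underside. Its x runs from the wheel, at the middle of the near edge, over the sliding rail to the fixed rail (roughly away from the robot), y along the rails, z up. No part of it but the wheel is higher than 62 mm above the table.
- wheel_top (a point): Highest point of the thumbwheel at rest, 72 mm above the table, a point of the fixture with the fixture's axes. A fingertip pressed lightly down there (about 3 to 15 N) and drawn along y turns the wheel by friction, like a rack over a pinion; the wheel does not give under the press; its top stands 20 mm clear above two grey cheek plates.
- wheel: Knurled steel thumbwheel, 52 mm diameter, 16 mm wide, origin at its centre, axle level along its x and the fixture's x. Drawing its top to the fixture's -y (robot's right) moves the sliding rail to +x and closes the gap, 4 mm per radian, about 1.5 mm per 10 mm of fingertip travel; +y opens it. It takes 0.05 N m to turn and stays where it is left.
- rail: Sliding aluminium rail, a bar 22 (x) by 270 (y) by 38 mm lying along the fixture's y between wheel and fixed rail, with a dark nut block in the middle of its top; origin at the middle of its underside, 12.5 mm above the table. It is driven by the wheel only, along the fixture's x. Not to be touched.
- pointer (a point): Tip of the dark pointer, 16 mm wide, that sticks out from the +y end of the sliding rail, about 50 mm above the table; moves with the rail.
- mark (a point): Gauge mark: near end of the black line, 5 mm wide, on the top of the small white tab (36 by 22 mm) that is clamped over the grey gauge bar beside the pointer; about 50 mm above the table, axes as the fixture's. The pointer starts 9 to 24 mm short of it on the -x side; it is set when it stands level with the line along the fixture's x.
- capacitor: Bystander: black capacitor can, 22 mm diameter, 34 mm tall, standing on the base plate to the +y side of the wheel; origin at the centre of its underside.
- coil: Bystander: copper ring coil, 34 mm diameter, 14 mm high, lying on the base plate to the -y side of the wheel; origin at the centre of its underside.
- transformer: Bystander: small transformer, 34 by 36 by 26 mm, on the base plate between the rails; origin at the centre of its underside.
- board: Bystander: green circuit board 110 by 80 mm, 13 mm high with its parts, lying on the table; origin at the centre of its underside.
- pliers: Bystander: pliers with yellow grips, 150 mm long, lying on the table; origin on the table near the middle.
- flux_bottle: Bystander: white bottle, 44 mm diameter, 110 mm tall, standing on the table; origin at the centre of its underside.
- brush: Bystander: small brush with a wooden handle, 150 mm long, lying on the table; origin near its middle.

How it is judged:
By the outcome, as a careful person would: the job done as asked, in the order asked, and still so for the second after the job is handed in, with the robot touching nothing.
It also fails if it takes over 61 s, if anything falls off the work surface, if the arm or the gripper's body presses on something with over 40 N, if the wrist force passes 120 N, or if a joint passes its speed limit or range.

## Working session

There is one attempt and no reset: what is moved stays moved. The work goes in short steps, Python scripts to look and compute and a shell command to move; the robot and the scene stay as the last step left them, time stands still between calls to the robot, and variables do not carry over. Pictures are saved under pics/ and viewed, at most 10 in all, crops included, and the job is handed in when it is done.

```bash
mkdir -p pics; python3 - <<'E'
from workcell import arm
import cv2,numpy as np
s=arm.state();print(s)
for n in("scene","top"):
    c=arm.capture(n);np.savez(f"pics/{n}0.npz",**{k:np.array(v) for k,v in c.items()})
    cv2.imwrite(f"pics/{n}0.png",c["color"][:,:,::-1]);print(n,c["camera_matrix"],c["dist_coeffs"],c["extrinsics"])
E
```

```text
{'clock': 0.0, 'joint_pos': array([ 6.31577330e+01,  5.26328620e+00,  7.05836134e+01, -1.85237956e-03,
        1.04267911e+02, -3.25034331e+00]), 'qd': array([-0.02359671,  0.03069327, -0.14707197,  0.12809067, -0.00637627,
       -0.00352879]), 'joint_torque': array([ 7.79089510e-05, -4.58728838e+01, -4.18023956e+01, -1.69201867e-04,
        1.17115164e-02, -3.17872129e-06]), 'ee_pos': array([0.24002435, 0.54957263, 0.23013194]), 'tool_rot': array([[-9.16415940e-01,  4.00226255e-01, -8.76844199e-04],
       [ 4.00227207e-01,  9.16414172e-01, -1.80207098e-03],
       [ 8.23163314e-05, -2.00238348e-03, -9.99997992e-01]]), 'contact_force': array([-0.42095294, -0.18750629,  1.01159691]), 'torque': array([-0.07535677, -0.02560186,  0.00685641]), 'grasp_force': 0.0, 'opening': 1.0038839111874942}
scene [[379.29580031   0.         316.05001947]
 [  0.         379.29580031 194.83894786]
 [  0.           0.           1.        ]] [-0.01029035  0.          0.          0.          0.        ] [[-0.8396336   0.40151736 -0.36578577  0.91464578]
 [ 0.54294249  0.60168722 -0.58582075  0.59259609]
 [-0.01512857 -0.69047542 -0.72319764  0.81091245]
 [ 0.          0.          0.          1.        ]]
top [[482.15690118   0.         321.6898681 ]
 [  0.         482.15690118 203.06194289]
 [  0.           0.           1.        ]] [-0.09721237  0.          0.          0.          0.        ] [[-1.65061895e-02 -9.95587477e-01  9.23748976e-02  3.67629313e-01]
 [-9.99863583e-01  1.64910877e-02 -9.26846574e-04  9.47819869e-05]
 [-6.00605699e-04 -9.23775948e-02 -9.95723867e-01  1.67859746e+00]
 [ 0.00000000e+00  0.00000000e+00  0.00000000e+00  1.00000000e+00]]
```

View pics/top0.png

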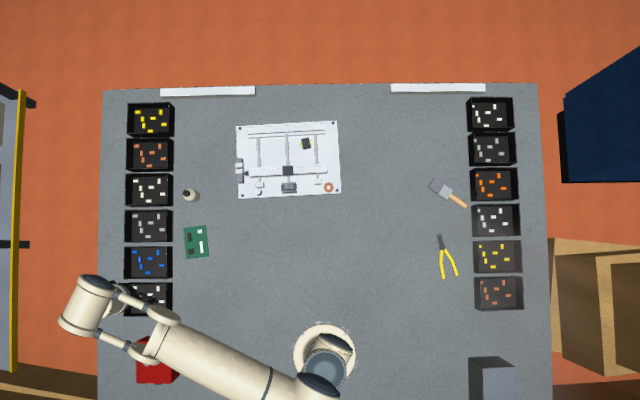

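View pics/scene0.png

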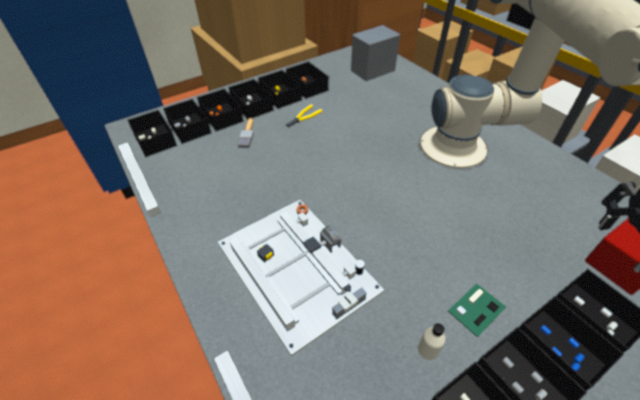

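The top view shows the fixture with corners near (236,126), (338,121), (341,194), (240,199). The wheel is at about (289,188), and the pointer and gauge are near (240,170). The scene view shows the wheel at about (330,237).

```bash
cat > h.py <<'E'
import cv2,numpy as np
def ray(c,uv):
    p=cv2.undistortPoints(np.array([[uv]],float),c["camera_matrix"],c["dist_coeffs"])[0,0]
    E=c["extrinsics"];return E[:3,3],E[:3,:3]@np.r_[p,1]
def onz(c,uv,z):
    o,d=ray(c,uv);return o+d*(z-o[2])/d[2]
def tri(c1,a,c2,b):
    o,d=ray(c1,a);p,e=ray(c2,b);s=np.linalg.lstsq(np.c_[d,-e],p-o,rcond=None)[0]
    A=o+s[0]*d;B=p+s[1]*e;return (A+B)/2,np.linalg.norm(A-B)
def crop(im,u0,v0,u1,v1,k,name):
    cv2.imwrite(name,cv2.resize(im[v0:v1,u0:u1,::-1],None,fx=k,fy=k,interpolation=cv2.INTER_CUBIC))
E
python3 - <<'E'
from h import *
t=dict(np.load("pics/top0.npz"));s=dict(np.load("pics/scene0.npz"))
g=t["color"].astype(int);m=((g.min(2)>165)).astype(np.uint8);m[:,:220]=0;m[:,360:]=0;m[:110]=0;m[215:]=0
cn=max(cv2.findContours(cv2.morphologyEx(m,cv2.MORPH_CLOSE,np.ones((9,9))),0,2)[0],key=cv2.contourArea)
r=cv2.minAreaRect(cn);P=np.array([onz(t,q,.012) for q in cv2.boxPoints(r)]);print(cv2.boxPoints(r),P,P.mean(0),[np.linalg.norm(P[i]-P[i-1]) for i in range(4)])
print("wheel",onz(t,(289,187),.072), tri(t,(289,187),s,(331,237)))
a=cv2.resize(t["color"][115:205,225:350],None,fx=6,fy=6,interpolation=2)
cv2.imwrite("pics/c1.png",a[:,:,::-1])
E
```

```text
[[232.35999 125.48   ]
 [336.81537 119.67693]
 [340.88306 192.89539]
 [236.42767 198.69846]] [[ 0.80371556  0.31067879  0.012     ]
 [ 0.81766487 -0.05986683  0.012     ]
 [ 0.55665084 -0.0688029   0.012     ]
 [ 0.54243557  0.2954215   0.012     ]] [0.68011671 0.11935764 0.012     ] [np.float64(0.2617250820261948), np.float64(0.3708080874351197), np.float64(0.2611669484936454), np.float64(0.3645017016269458)]
wheel [0.57266752 0.10748863 0.072     ] (array([0.57494895, 0.11125631, 0.03907636]), np.float64(0.0049492089812577965))
```

View pics/c1.png

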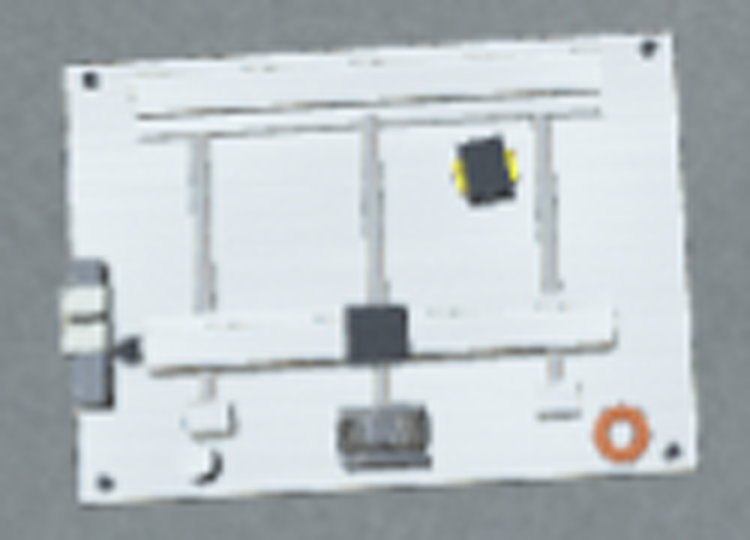

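Fixture yaw comes out at about 2.3° and the wheel top at about (0.573, 0.109). In the crop, the pointer is at (125,350) and the mark line at (88,319). I'll move above the wheel with the fingers shut.

```bash
python3 -m inch '[[[-0.03,-0.017,0,0],[-0.03,-0.017,0,0],[-0.03,-0.017,0,0],[-0.03,-0.017,0,0],[-0.03,-0.017,0,0],[-0.03,-0.017,0,0],[-0.03,-0.017,0,0],[-0.03,-0.017,0,0]]]' 0 40
python3 -m inch '[[[-0.03,-0.017,0,0],[-0.03,-0.017,0,0],[-0.03,-0.017,0,0],[-0.03,-0.017,0,0],[-0.03,-0.017,0,0],[-0.03,-0.017,0,0],[-0.03,-0.017,0,0],[-0.03,-0.017,0,0]]]'
python3 -m inch '[[[0,0,0,-0.11],[0,0,0,-0.11],[0,0,0,-0.11],[0,0,0,-0.12],[0,0,0,0]]]'
python3 - <<'E'
from workcell import arm
from h import *
s=arm.state();print(s["clock"],s["ee_pos"],s["tool_rot"],s["contact_force"])
c=arm.capture("wrist");np.savez("pics/w1.npz",**{k:np.array(v) for k,v in c.items()})
cv2.imwrite("pics/w1.png",c["color"][:,:,::-1]);print(c["extrinsics"])
E
```

```text
clock: 1.1
ee_pos: [0.4061, 0.3281, 0.2308]
tool_rot: [[-0.916, 0.4, -0.001], [0.4, 0.916, -0.0], [0.0, -0.001, -1.0]]
contact_force: [-0.0, -0.0, -0.0]
opening: -0.0
grasp_force: 0.0
clock: 2.1
ee_pos: [0.5716, 0.1075, 0.2307]
tool_rot: [[-0.916, 0.4, -0.001], [0.4, 0.916, -0.0], [0.001, -0.0, -1.0]]
contact_force: [-0.7, -0.1, -0.5]
opening: -0.003
grasp_force: 0.0
clock: 2.72
ee_pos: [0.571, 0.1084, 0.2307]
tool_rot: [[-0.999, -0.037, -0.001], [-0.037, 0.999, -0.0], [0.001, -0.0, -1.0]]
contact_force: [0.4, 0.2, -0.6]
opening: 0.0
grasp_force: 0.0
2.725 [0.5710118  0.10843443 0.2306845 ] [[-9.99311576e-01 -3.70849912e-02 -1.03818522e-03]
 [-3.70848744e-02  9.99312111e-01 -1.31609872e-04]
 [ 1.04235182e-03 -9.30183003e-05 -9.99999452e-01]] [ 0.40302858  0.18148878 -0.56052991]
[[-3.64603404e-02  9.59090797e-01  2.80740961e-01  4.98977627e-01]
 [ 9.99335096e-01  3.49633958e-02  1.03405881e-02  1.06428811e-01]
 [ 1.01905520e-04  2.80931316e-01 -9.59727870e-01  3.72931660e-01]
 [ 0.00000000e+00  0.00000000e+00  0.00000000e+00  1.00000000e+00]]
```

View pics/w1.png

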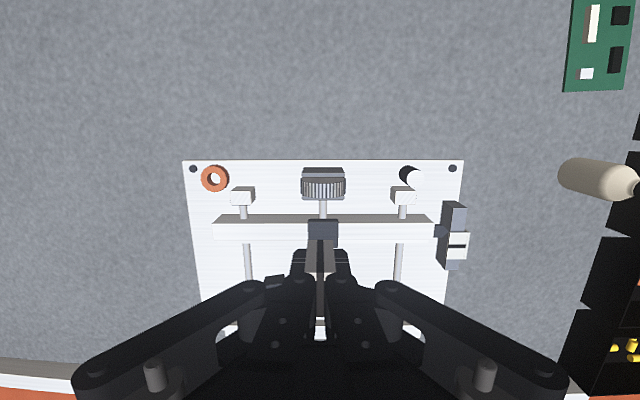

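The wrist view shows the wheel top around (323,184), the pointer at (437,231) and the mark line from about (447,246). I'll measure these.

```bash
python3 - <<'E'
from h import *
c=dict(np.load("pics/w1.npz"));t=dict(np.load("pics/top0.npz"))
a=cv2.resize(c["color"][195:275,415:480],None,fx=7,fy=7,interpolation=2)
b=cv2.resize(c["color"][155:235,290:355],None,fx=7,fy=7,interpolation=2)
cv2.imwrite("pics/c2.png",np.hstack([a,b])[...,::-1][:590,:800])
print([onz(c,p,.012) for p in((183,161),(463,160))])
print("wheel",onz(c,(323,184),.072),tri(c,(323,184),t,(289,187)))
print("ptr",onz(c,(437,231),.05),"mark",onz(c,(448,246),.05))
print("tri mark",tri(c,(457,246),t,(239.6,168.2)))
z=c["z_map"];uu,vv=np.meshgrid(np.arange(640),np.arange(400));E=c["extrinsics"];K=c["camera_matrix"]
P=np.stack([(uu-K[0,2])/K[0,0]*z,(vv-K[1,2])/K[1,1]*z,z],-1)@E[:3,:3].T+E[:3,3]
for p in((323,180),(323,184),(323,188),(437,231),(455,240)):print(p,P[p[1],p[0]])
E
```

```text
[array([ 0.55610803, -0.06501009,  0.012     ]), array([0.54184974, 0.28974351, 0.012     ])]
wheel [0.56627221 0.11235263 0.072     ] (array([ 0.58245259,  0.11312212, -0.00194857]), np.float64(0.0015354082640651144))
ptr [0.62432989 0.25352582 0.05      ] mark [0.64371803 0.27044528 0.05      ]
tri mark (array([0.64125137, 0.27739922, 0.05686701]), np.float64(0.0023123065399833103))
(323, 180) [0.56582449 0.11253649 0.05331542]
(323, 184) [0.56647275 0.1123695  0.07111933]
(323, 188) [0.57074735 0.11253287 0.07167508]
(437, 231) [0.62448647 0.25288869 0.04898827]
(455, 240) [0.634627   0.27564149 0.05087356]
```

View pics/c2.png

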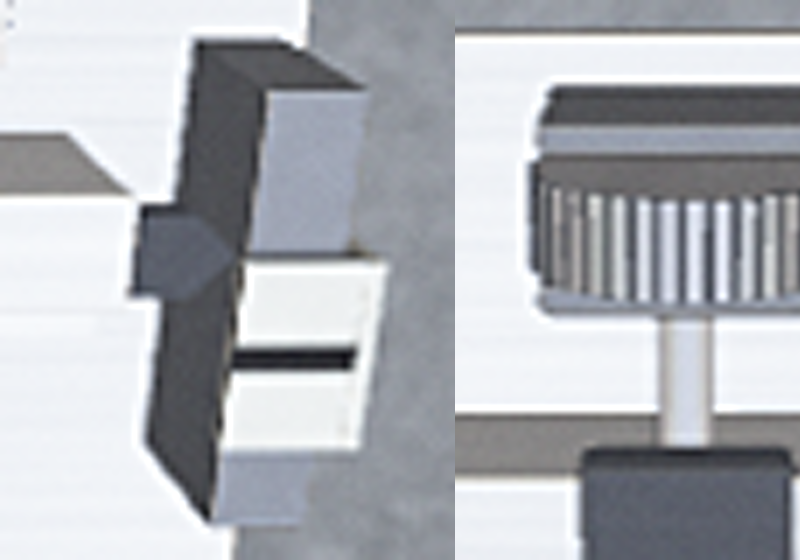

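Pointer gap is about 18 mm along the fixture's x, so about 119 mm of stroke in all. The wheel top is at about (0.5735, 0.1125, 0.072). I'll descend to the start of a stroke, 10 mm to the +y side.

```bash
python3 -m inch '[[[-0.0025,0.014,0.03,0],[0,0,0.03,0],[0,0,0.03,0],[0,0,0.03,0],[0,0,0.03,0],[0,0,0.003,0],[0,0,0,0]]]'
python3 -m inch '[[[0,0,0.002,0],[0,0,0.001,0],[0,0,0.001,0],[0,0,0,0]]]'
```

```text
clock: 3.65
ee_pos: [0.5734, 0.1226, 0.0792]
tool_rot: [[-0.999, -0.037, 0.001], [-0.037, 0.999, 0.0], [-0.001, 0.0, -1.0]]
contact_force: [-0.5, 0.2, 0.5]
opening: 0.0
grasp_force: 0.0
clock: 4.15
ee_pos: [0.5731, 0.1226, 0.0744]
tool_rot: [[-0.999, -0.038, 0.0], [-0.038, 0.999, -0.0], [-0.0, -0.0, -1.0]]
contact_force: [0.3, 0.7, -0.1]
opening: 0.003
grasp_force: 0.0
```

```bash
python3 -m inch '[[[0,0,0.001,0],[0,0,0.001,0],[0,0,0,0]]]'
python3 -m inch '[[[0,0,0.0005,0],[0,0,0,0]]]'
```

```text
clock: 4.53
ee_pos: [0.5731, 0.1225, 0.0721]
tool_rot: [[-0.999, -0.038, -0.0], [-0.038, 0.999, -0.0], [0.0, -0.0, -1.0]]
contact_force: [1.0, 0.3, 1.0]
opening: 0.0
grasp_force: 0.0
clock: 4.78
ee_pos: [0.5732, 0.1225, 0.0718]
tool_rot: [[-0.999, -0.038, 0.0], [-0.038, 0.999, -0.0], [-0.0, -0.0, -1.0]]
contact_force: [-0.3, -0.2, -0.5]
opening: -0.002
grasp_force: 0.0
```

```bash
python3 -m inch '[[[0,-0.003,0.0003,0],[0,0,0,0]]]'
python3 -m inch '[[[0,-0.003,0,0],[0,0,0,0]]]'
```

```text
clock: 5.03
ee_pos: [0.5735, 0.1196, 0.0719]
tool_rot: [[-0.999, -0.038, 0.001], [-0.038, 0.999, 0.0], [-0.001, 0.0, -1.0]]
contact_force: [0.3, 0.8, 1.6]
opening: 0.0
grasp_force: 1.1
clock: 5.28
ee_pos: [0.5736, 0.1164, 0.072]
tool_rot: [[-0.999, -0.038, 0.001], [-0.038, 0.999, 0.0], [-0.001, 0.0, -1.0]]
contact_force: [-0.3, 0.8, 3.7]
opening: 0.003
grasp_force: 1.9
```

```bash
python3 -m inch '[[[0,0,0.0005,0],[0,-0.003,0,0],[0,-0.003,0,0],[0,0,0,0]]]'
python3 -m inch '[[[0,-0.003,0,0],[0,-0.003,0,0],[0,0,0,0]]]'
python3 - <<'E'
from workcell import arm
from h import *
c=arm.capture("wrist");np.savez("pics/w2.npz",**{k:np.array(v) for k,v in c.items()})
cv2.imwrite("pics/w2.png",c["color"][:,:,::-1])
E
```

```text
clock: 5.78
ee_pos: [0.5739, 0.1105, 0.072]
tool_rot: [[-0.999, -0.038, 0.001], [-0.038, 0.999, 0.0], [-0.001, 0.0, -1.0]]
contact_force: [-1.3, 1.5, 6.5]
opening: -0.004
grasp_force: 3.0
clock: 6.15
ee_pos: [0.5741, 0.1044, 0.0719]
tool_rot: [[-0.999, -0.038, 0.001], [-0.038, 0.999, -0.0], [-0.001, -0.0, -1.0]]
contact_force: [-1.5, 1.6, 7.2]
opening: -0.008
grasp_force: 2.8
```

View pics/w2.png

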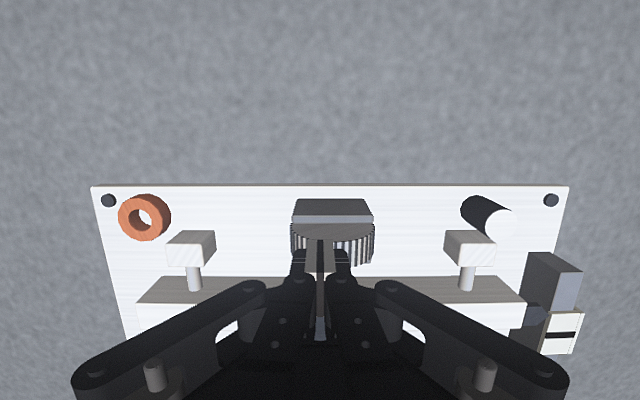

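Tip is on the wheel. The pointer tip at about (546,313) and the mark end at about (548,336) both stay in view, so I'll measure the gap from the wrist camera.

```bash
cat > gap.py <<'E'
from h import *
import sys
def gap(c,show=1):
    z=c["z_map"];uu,vv=np.meshgrid(np.arange(640.),np.arange(400.))
    q=cv2.undistortPoints(np.stack([uu,vv],-1).reshape(-1,1,2),c["camera_matrix"],c["dist_coeffs"]).reshape(400,640,2)
    E=c["extrinsics"];P=np.dstack([q[...,0]*z,q[...,1]*z,z])@E[:3,:3].T+E[:3,3]
    a=np.radians(2.3);X=np.array([np.cos(a),np.sin(a)]);Y=np.array([-X[1],X[0]]);W=np.array([.5735,.1125])
    fx=(P[...,:2]-W)@X;fy=(P[...,:2]-W)@Y
    g=c["color"].max(2).astype(int);H=np.abs(P[...,2]-.05)<.006
    box=H&(fx>.03)&(fx<.1)
    white=box&(g>190)&(fy>.145)&(fy<.20)   # tab
    y0,y1=np.percentile(fy[white],[3,97])
    tabx=np.percentile(fx[white],[2,98])
    line=box&(g<90)&(fy>y0+.003)&(fy<y0+.014)&(fx>tabx[0])&(fx<tabx[1])
    ptr=box&(g<110)&(fy>y0-.016)&(fy<y0-.007)
    f=lambda m:(m.sum(),fx[m].mean().round(4),np.ptp(fx[m]).round(4),fx[m].min().round(4),fx[m].max().round(4),fy[m].min().round(3),fy[m].max().round(3),uu[m].mean().round(1),vv[m].mean().round(1))
    print("tab",tabx,y0,y1);print("line",f(line));print("ptr",f(ptr));print("GAP mm",1e3*(fx[line].mean()-fx[ptr].mean()))
if __name__=="__main__":
    if len(sys.argv)>1: gap(dict(np.load(sys.argv[1])))
    else:
        from workcell import arm
        c=arm.capture("wrist");cv2.imwrite("pics/last.png",c["color"][...,::-1]);gap(c)
E
python3 gap.py pics/w1.npz; python3 gap.py pics/w2.npz
```

```text
tab [0.05889971 0.09673767] 0.15584856571915864 0.17893989700061763
line (np.int64(26), np.float64(0.0764), np.float64(0.004), np.float64(0.0747), np.float64(0.0787), np.float64(0.159), np.float64(0.17), np.float64(455.5), np.float64(246.0))
ptr (np.int64(74), np.float64(0.0564), np.float64(0.0161), np.float64(0.0485), np.float64(0.0647), np.float64(0.14), np.float64(0.149), np.float64(440.9), np.float64(230.9))
GAP mm 20.029091389428128
tab [0.05873737 0.09361067] 0.15564108852302494 0.1792985055162564
line (np.int64(73), np.float64(0.0762), np.float64(0.006), np.float64(0.0731), np.float64(0.0791), np.float64(0.159), np.float64(0.17), np.float64(558.8), np.float64(334.7))
ptr (np.int64(244), np.float64(0.058), np.float64(0.0168), np.float64(0.0503), np.float64(0.0671), np.float64(0.14), np.float64(0.149), np.float64(536.7), np.float64(314.0))
GAP mm 18.222508203764207
```

Cross-check holds: the pointer measures 16 mm wide and the line 5 mm. The gap went from 20.0 to 18.2 mm. I'll continue the stroke to find the end of contact.

```bash
python3 -m inch '[[[0,-0.002,0,0],[0,-0.002,0,0]]]' | grep -E 'pos|contact'
python3 -m inch '[[[0,-0.002,0,0],[0,-0.002,0,0]]]'| grep -E 'pos|contact'
python3 -m inch '[[[0,-0.002,0,0],[0,-0.002,0,0]]]'| grep -E 'pos|contact'; python3 gap.py
```

```text
ee_pos: [0.5742, 0.1005, 0.0714]
contact_force: [1.0, 1.8, 3.8]
ee_pos: [0.5738, 0.0961, 0.0703]
contact_force: [-0.3, 0.2, 0.5]
ee_pos: [0.5739, 0.0922, 0.0703]
contact_force: [0.4, 0.2, -0.3]
tab [0.05871548 0.09366953] 0.1554512107976357 0.17928977222977627
line (np.int64(74), np.float64(0.0762), np.float64(0.0051), np.float64(0.0736), np.float64(0.0787), np.float64(0.158), np.float64(0.169), np.float64(575.6), np.float64(336.8))
ptr (np.int64(242), np.float64(0.0589), np.float64(0.0174), np.float64(0.0511), np.float64(0.0686), np.float64(0.139), np.float64(0.148), np.float64(554.1), np.float64(317.1))
GAP mm 17.280451694613586
```

```bash
python3 -m inch '[[[0,0,-0.006,0],[0,0.028,0,0],[0,0,0.006,0],[0,-0.004,0,0],[0,-0.004,0,0],[0,-0.004,0,0],[0,-0.004,0,0],[0,-0.004,0,0]]]' | grep -E 'clock|pos|contact';  python3 gap.py
```

```text
clock: 8.0
ee_pos: [0.5742, 0.0999, 0.0713]
contact_force: [0.6, 1.1, 2.7]
tab [0.05883477 0.09388063] 0.15558388546680121 0.17926746601557506
line (np.int64(81), np.float64(0.0763), np.float64(0.0051), np.float64(0.0737), np.float64(0.0788), np.float64(0.159), np.float64(0.17), np.float64(563.9), np.float64(335.2))
ptr (np.int64(244), np.float64(0.0614), np.float64(0.0172), np.float64(0.0538), np.float64(0.071), np.float64(0.14), np.float64(0.149), np.float64(541.8), np.float64(318.4))
GAP mm 14.885534009552586
```

```bash

python3 -m inch '[[[0,0,-0.006,0],[0,0.02,0,0],[0,0,0.006,0],[0,-0.004,0,0],[0,-0.004,0,0],[0,-0.004,0,0],[0,-0.004,0,0],[0,-0.004,0,0]]]' | grep -E 'clock|pos|contact'
python3 -m inch '[[[0,0,-0.006,0],[0,0.02,0,0],[0,0,0.006,0],[0,-0.004,0,0],[0,-0.004,0,0],[0,0,0,0]]]' | grep -E 'clock|pos|contact'
python3 -m inch '[[[0,-0.004,0,0],[0,-0.004,0,0],[0,-0.004,0,0]]]' | grep -E 'clock|pos|contact'
python3 gap.py
```

```text
clock: 9.05
ee_pos: [0.574, 0.1015, 0.0715]
contact_force: [-0.7, 1.1, 3.7]
clock: 9.8
ee_pos: [0.5737, 0.1132, 0.0719]
contact_force: [-2.0, -0.2, 7.6]
clock: 10.18
ee_pos: [0.5742, 0.1014, 0.0716]
contact_force: [-1.8, 1.3, 2.5]
tab [0.05883265 0.09381905] 0.15546325172948566 0.1788607525867145
line (np.int64(81), np.float64(0.0764), np.float64(0.0058), np.float64(0.0735), np.float64(0.0793), np.float64(0.159), np.float64(0.169), np.float64(561.4), np.float64(335.3))
ptr (np.int64(234), np.float64(0.0678), np.float64(0.0173), np.float64(0.0603), np.float64(0.0777), np.float64(0.14), np.float64(0.148), np.float64(536.9), np.float64(325.9))
GAP mm 8.571230304417671
```

```bash

python3 -m inch '[[[0,0,-0.006,0],[0,0.02,0,0],[0,0,0.006,0],[0,-0.004,0,0],[0,-0.004,0,0],[0,-0.004,0,0],[0,-0.004,0,0],[0,-0.004,0,0]]]' | grep -E 'clock|pos|contact'
python3 -m inch '[[[0,0,-0.006,0],[0,0.02,0,0],[0,0,0.006,0],[0,-0.004,0,0],[0,-0.004,0,0],[0,-0.004,0,0],[0,-0.004,0,0],[0,0,0,0]]]' | grep -E 'clock|pos|contact'
python3 gap.py
```

```text
clock: 11.22
ee_pos: [0.5741, 0.1014, 0.0716]
contact_force: [0.6, 1.7, 4.0]
clock: 12.22
ee_pos: [0.5741, 0.105, 0.0718]
contact_force: [-2.3, 0.5, 6.4]
tab [0.05878332 0.09339703] 0.15569880443403447 0.17937040413189884
line (np.int64(73), np.float64(0.0762), np.float64(0.0053), np.float64(0.0734), np.float64(0.0787), np.float64(0.159), np.float64(0.17), np.float64(557.0), np.float64(335.0))
ptr (np.int64(226), np.float64(0.074), np.float64(0.0165), np.float64(0.0666), np.float64(0.083), np.float64(0.14), np.float64(0.149), np.float64(530.2), np.float64(332.8))
GAP mm 2.265638237645515
```

View pics/last.png

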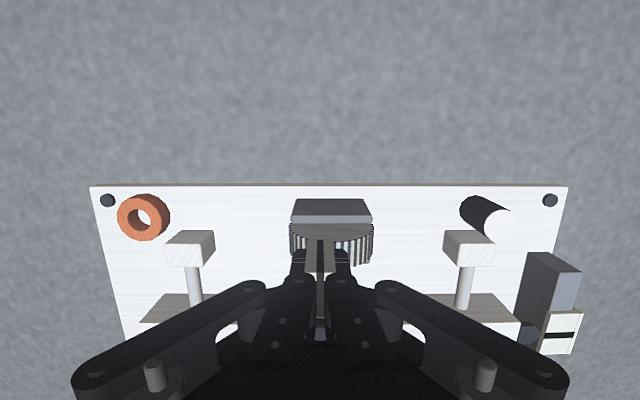

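Pointer is close to the line (530,333 against 557,335), with about 2.3 mm left. A shorter stroke next.

```bash

python3 -m inch '[[[0,0,-0.006,0],[0,0.014,0,0],[0,0,0.006,0],[0,-0.003,0,0],[0,-0.003,0,0],[0,-0.003,0,0],[0,-0.002,0,0],[0,0,0,0]]]' | grep -E 'clock|pos|contact'
python3 gap.py
```

```text
clock: 13.28
ee_pos: [0.574, 0.1082, 0.072]
contact_force: [-1.7, 1.1, 8.0]
tab [0.05868064 0.09331381] 0.15555647277957205 0.17927559625594283
line (np.int64(75), np.float64(0.0761), np.float64(0.0063), np.float64(0.0729), np.float64(0.0792), np.float64(0.159), np.float64(0.169), np.float64(552.8), np.float64(334.9))
ptr (np.int64(220), np.float64(0.0752), np.float64(0.0165), np.float64(0.0678), np.float64(0.0843), np.float64(0.14), np.float64(0.149), np.float64(525.4), np.float64(334.1))
GAP mm 0.9309284183689065
```

Mean-based gap is 0.9 mm but the edge midpoints say 0. I'll lift and take a clearer look.

```bash

python3 -m inch '[[[0,0,-0.01,0],[0,0.02,-0.03,0],[0,0.03,-0.02,0],[0,0.03,0,0],[0,0,0,0],[0,0,0,0]]]' | grep -E 'clock|pos|contact'
python3 - <<'E'
from workcell import arm
from gap import *
c=arm.capture("wrist");gap(c);np.savez("pics/w3.npz",**{k:np.array(v) for k,v in c.items()})
E=c["extrinsics"];K=c["camera_matrix"]
q=E[:3,:3].T@(np.array([.6464,.272,.05])-E[:3,3]);u,v=(K@q/q[2])[:2];print(u,v)
u=int(u);v=int(v);crop(c["color"],u-40,v-40,u+40,v+33,8,"pics/c3.png");print(u-40,v-40)
E
```

```text
clock: 14.08
ee_pos: [0.5704, 0.187, 0.1303]
contact_force: [0.4, 0.2, 0.3]
tab [0.05879562 0.08228059] 0.15571837103545413 0.1794081120485448
line (np.int64(30), np.float64(0.0759), np.float64(0.005), np.float64(0.0739), np.float64(0.0789), np.float64(0.161), np.float64(0.17), np.float64(421.9), np.float64(291.2))gap.py:16: RuntimeWarning: Mean of empty slice.
  f=lambda m:(m.sum(),fx[m].mean().round(4),np.ptp(fx[m]).round(4),fx[m].min().round(4),fx[m].max().round(4),fy[m].min().round(3),fy[m].max().round(3),uu[m].mean().round(1),vv[m].mean().round(1))
  ret = ret.dtype.type(ret / rcount)
Traceback (most recent call last):
  File "gap.py", line 17, in gap
    print("tab",tabx,y0,y1);print("line",f(line));print("ptr",f(ptr));print("GAP mm",1e3*(fx[line].mean()-fx[ptr].mean()))
                                                              ~^^^^^
  File "gap.py", line 16, in <lambda>
    f=lambda m:(m.sum(),fx[m].mean().round(4),np.ptp(fx[m]).round(4),fx[m].min().round(4),fx[m].max().round(4),fy[m].min().round(3),fy[m].max().round(3),uu[m].mean().round(1),vv[m].mean().round(1))
                                              ~~~~~~^^^^^^^
ValueError: zero-size array to reduction operation maximum which has no identity
```

```bash

python3 -m inch '[[[0,-0.04,-0.02,0],[0,-0.04,0,0],[0,-0.02,0,0],[0,0,0,0],[0,0,0,0]]]' | grep -E 'clock|pos|contact'
python3 - <<'E'
from workcell import arm
from gap import *
c=arm.capture("wrist");np.savez("pics/w3.npz",**{k:np.array(v) for k,v in c.items()})
E=c["extrinsics"];K=c["camera_matrix"]
q=E[:3,:3].T@(np.array([.6464,.272,.05])-E[:3,3]);u,v=(K@q/q[2])[:2]
u=int(u);v=int(v);crop(c["color"],u-40,v-40,u+40,v+33,8,"pics/c3.png");print(u-40,v-40)
gap(c)
E
```

```text
clock: 14.75
ee_pos: [0.5743, 0.0882, 0.1506]
contact_force: [-0.7, 0.3, 0.1]
467 242
tab [0.05890864 0.0934758 ] 0.15557961675889542 0.17939545038172178
line (np.int64(44), np.float64(0.0767), np.float64(0.0041), np.float64(0.0749), np.float64(0.079), np.float64(0.159), np.float64(0.169), np.float64(512.0), np.float64(278.5))
ptr (np.int64(121), np.float64(0.0759), np.float64(0.0161), np.float64(0.0684), np.float64(0.0845), np.float64(0.14), np.float64(0.149), np.float64(491.8), np.float64(278.0))
GAP mm 0.791547351875796
```

View pics/c3.png

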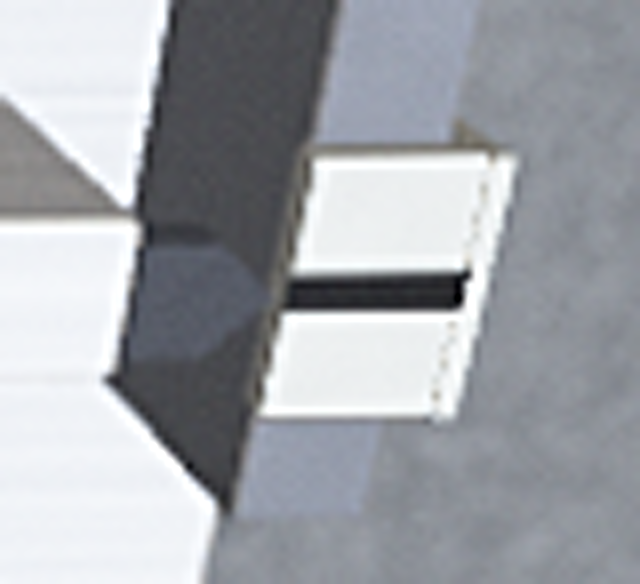

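Crop shows the pointer tip at (272,296) and the line's near end at (287,294), which is level. The mask may include the pointer's dark side face, so I'll recheck with the top face only.

```bash
python3 - <<'E'
from h import *
c=dict(np.load("pics/w3.npz"))
a=np.radians(2.3);X=np.array([np.cos(a),np.sin(a)])
f=lambda p,z=.05:1e3*(onz(c,(467+(p[0]+.5)/8-.5,242+(p[1]+.5)/8-.5),z)[:2]-[.5735,.1125])@X
print("tip",f((272,296)),"shoulders",f((215,243)),f((200,357)),"line",f((290,294)),f((455,291)))
z=c["z_map"];E=c["extrinsics"];K=c["camera_matrix"]
for u,v in((490,275),(490,280),(495,280),(509,274),(512,285)):
    q=np.array([(u-K[0,2])/K[0,0],(v-K[1,2])/K[1,1],1])*z[v,u];print(u,v,(E[:3,:3]@q+E[:3,3])[2])
E
```

```text
tip 76.67799808328965 shoulders 69.24609333487733 85.04607374458558 line 76.44503735333839 76.46619905072039
490 275 0.04952897374470411
490 280 0.050667502097890504
495 280 0.048639125679073664
509 274 0.048876785740319395
512 285 0.049141917203509855
```

Tip is at 76.7 mm, the shoulder midpoint at 77.1 and the line at 76.45, so the pointer is on the mark within measurement error. The hand is 80 mm clear, so I'm handing in.

```bash
python3 -m inch '[[[0,0,-0.03,0],[0,0,0,0],[0,0,0,0]]]' | grep -E 'clock|pos|contact'; python3 -c "
from workcell import arm
print(arm.close_job())"
```

```text
clock: 15.18
ee_pos: [0.5743, 0.0884, 0.1803]
contact_force: [0.2, 0.6, 0.2]
the job is handed in; nothing more can be done
None
```

The rail was closed by the wheel alone until its pointer stood on the black mark, within about 0.6 mm by the wrist camera; I handed the job in at 15 s with the hand clear, and no verdict was returned.

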